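# Lay out the retouching station on its marked pads

## Task

Lay out the retouching station: stand the varnish jar, the dropper bottle, the covered weight and the eraser each in the middle of the wooden pad whose dark inlay matches its foot in shape and size, with the weight and the eraser lined up with their inlays. Keep the jar and the bottle upright all the while, and leave the eye loupe and the cotton pot where they are.

Things in the scene. Friction and masses are not known exactly. Their poses are not given: they have to be found in the camera images.
- jar_mid (a point): Amber varnish jar with a black cap, standing upright, round: body 54 mm across up to 52 mm high, 64 mm high in all, about 0.14 kg. This point: the thing's centre, half-way up. z axis up.
- bottle_mid (a point): Slim amber dropper bottle with a black rubber bulb, standing upright, round: body 32 mm across from the foot to 60 mm high, then a collar 22 mm across up to 69 mm and a bulb 13 mm across up to the top at 94 mm; about 0.06 kg. This point: the thing's centre, half-way up. z axis up.
- weight_mid (a point): Covered brown steel weight: a block 32 mm (its x axis) by 62 mm (its y axis), 35 mm high, with a knob 17 mm across on top that reaches 51 mm; about 0.48 kg. This point: the thing's centre, half-way up. (25 mm above the foot, inside the block.) z axis up.
- eraser_mid (a point): Block eraser in a paper sleeve, lying flat: 22 mm (its x axis) by 46 mm (its y axis), 12 mm high, about 0.024 kg. This point: the thing's centre, half-way up. z axis up.
- jar_pad: Thin flat wooden pad, 6 mm thick, fixed to the table; a dark inlay, level with its top, shows the foot of one thing, 2 mm larger all round. Round pad 86 mm across with the larger round inlay, 58 mm across, for the jar. Origin: centre of the pad's underside, under the centre of the inlay (z = 0); the inlay lies 6 mm above it. 
- bottle_pad: Thin flat wooden pad, 6 mm thick, fixed to the table; a dark inlay, level with its top, shows the foot of one thing, 2 mm larger all round. Round pad 64 mm across with the smaller round inlay, 36 mm across, for the bottle. Origin: centre of the pad's underside, under the centre of the inlay (z = 0); the inlay lies 6 mm above it. 
- weight_pad: Thin flat wooden pad, 6 mm thick, fixed to the table; a dark inlay, level with its top, shows the foot of one thing, 2 mm larger all round. Rectangular pad 62 x 92 mm with the larger rectangular inlay, 36 mm (x axis) by 66 mm (y axis), for the weight. Origin: centre of the pad's underside, under the centre of the inlay (z = 0); the inlay lies 6 mm above it. Either way round serves.
- eraser_pad: Thin flat wooden pad, 6 mm thick, fixed to the table; a dark inlay, level with its top, shows the foot of one thing, 2 mm larger all round. Rectangular pad 42 x 66 mm with the smaller rectangular inlay, 26 mm (x axis) by 50 mm (y axis), for the eraser. Origin: centre of the pad's underside, under the centre of the inlay (z = 0); the inlay lies 6 mm above it. Either way round serves.
- loupe_mid (a point): Bystander: black eye loupe standing on the table behind the work, 36 mm across, 39 mm high; loose. This point: the thing's centre, half-way up. 
- pot_mid (a point): Bystander: aluminium pot of cotton wool at the left, 66 mm across, 69 mm high; loose. This point: the thing's centre, half-way up. 
Mind the look-alikes: they are no part of the job. Leave any white look-alike of the part that bears weight_mid alone. Leave any red look-alike of the eraser_pad alone.

How it is judged (in metres and radians):
At the end, for the whole second after the job is handed in: Each of the four things rests on its own pad (height within 4 mm), its centre within 12 mm of the inlay's centre, upright within 0.12 rad and at rest; weight and eraser are in line with their inlays within 0.25 rad, either way round; loupe and cotton pot are within 30 mm of where they stood (horizontal distance between jar_mid and jar_pad below 0.012 m and z of jar_mid in the frame of jar_pad between 0.034 and 0.042 m and angle between each of jar_mid, bottle_mid, weight_mid, eraser_mid's own z axis and vertical below 0.12 rad and linear speed of each of jar, bottle, weight, eraser below 0.02 m/s and horizontal distance between bottle_mid and bottle_pad below 0.012 m and z of bottle_mid in the frame of bottle_pad between 0.049 and 0.057 m and horizontal distance between weight_mid and weight_pad below 0.012 m and z of weight_mid in the frame of weight_pad between 0.0275 and 0.0355 m and angle between the x axis of weight_mid and the x axis of weight_pad, either way round below 0.25 rad and horizontal distance between eraser_mid and eraser_pad below 0.012 m and z of eraser_mid in the frame of eraser_pad between 0.008 and 0.016 m and angle between the x axis of eraser_mid and the x axis of eraser_pad, either way round below 0.25 rad and distance of each of loupe_mid, pot_mid from where it was at the start of the episode below 0.03 m); the robot touches nothing.
It fails at once if the varnish jar is tipped far over (angle between jar_mid's own z axis and vertical above 0.7 rad).
It fails at once if the dropper bottle is tipped far over (angle between bottle_mid's own z axis and vertical above 0.7 rad).
It fails at once if the eye loupe is pushed from its place (distance of loupe_mid from where it was at the start of the episode above 0.03 m).
It fails at once if the cotton pot is pushed from its place (distance of pot_mid from where it was at the start of the episode above 0.03 m).
It also fails if it takes over 112 s, if anything falls off the work surface, if the arm or the gripper's body presses on something with over 40 N, if the wrist force passes 120 N, or if a joint passes its speed limit or range.

## Robot

A 6-joint arm with a two-finger parallel gripper is mounted at the origin on a cart in front of the work surface, level with it; the furniture and walls round the work are solid. World frame = base frame: x ahead of the robot, y to its left, z up, the work surface at z = 0. Lengths are in mm, angles in degrees, forces in N, time in s.
With the tool pointing down it reaches from about 300 to 850 mm from the base axis. Payload 4.2 kg.
Tool frame: the origin (TCP) lies at the very end of the fingers, on their centre line; the grasp point (between the pads) lies 19 mm behind it (env.grip_depth is the distance from the TCP to the grasp point, in mm); z points along the fingers, y is the line along which they close (so a half turn about z gives the same grasp; the last joint's range is limited). The gripper opens to 91 mm and grips with 3 to 60 N. Pads are 32 mm wide; open, the fingers measure 118 mm over their backs; the gripper's body (76 mm by 178 mm) begins 60 mm behind the grasp point.
Start: joints at [-74.37, 18.312, 89.639, -0, 72.044, -1.146], TCP at [165.968, -550.543, 213.976] pointing down, gripper open.
Joint ranges: [-177.97, 177.97], [-48.28, 115.42], [12.27, 149.76], [-77.06, 257.06], [2.81, 150.46], [-146.56, 146.56]. Speed limits (degrees/s): [147.25, 147.25, 180, 180, 180, 180].

## Interface

Orientations are given as [roll, pitch, yaw] about the fixed x, y, z axes, in that order (R = Rz(yaw) Ry(pitch) Rx(roll)).
In Python, from workcell import env, cams gives the robot as it stands.
- The arm moves only by the tool apply_moves, never from a script. Its argument "deltas" is a list of rows, each a list of 5 numbers: the shift along the tool's x, y, z in m, then the turn about the tool's z in rad, then the opening, from -1 (shut) to 1 (fully open), so that 0 is half open. In form: [[tx, ty, tz, roll, gripper], ...]. A call has 1 to 5 rows; each row is the pose to reach, as a shift and turn from the pose commanded when the call began, along the tool's axes at that moment; what a row does not reach only later rows make up. A row lasts 1/10 s, in which the tool goes at most 50 mm and 8.59 degrees, less where a joint would pass 70% of its speed; a pose out of reach is approached as far as the arm can. A call with a gripper value outside its range is refused whole. The fingers move at their own pace and stop on an object; "grip_force" is the grip in N (left out, the last holds). Time passes only in rows, so rows that repeat a pose let the fingers close. It gives the time, the measured TCP pose, the force, the opening and the grip force at its end, in the units of the state.
- env.state(): the state, without advancing time (a new reading comes with each control period).
- cams.grab_frame(name): name is "side" or "top" or "wrist"; returns the picture (480x640x3 uint8, blue, green, red); there is no depth.
- cams.get_calibration(name): a dict with "mtx" (3x3 intrinsics, pixels), "eye" and "attitude" of the camera in the world; the wrist camera has in their place "tool_from_camera" (4x4, takes a point from camera to tool coordinates, whose origin is the TCP and whose axes are the flange's). Camera axes: x right, y down, z forward; pixel columns grow to the right and rows downward; lengths in mm; the calibration is good to about 2 mm. A picture is of the moment at which its call begins: read the wrist's pose just before it. get_calibration takes no time and is no camera call.
- env.job_done(): hands the job in; it is judged then, once.
The state is a dict: "time_s": time; "qpos": joint angles; "qvel": joint speeds; "effort": joint torques, N m; "ee_pos": TCP position; "ee_rot": TCP orientation; "force": force on the tool from outside, world axes, zero at the start; "torque": the same for the moment, N m; "gripper_width": finger opening in mm; "gripper_force": force on a finger pad.
Only numpy, scipy, OpenCV 4.12 (cv2) and the standard library are available. Lean on these libraries where they do the work, as an engineer would, in place of code of your own. Each camera call takes 0.05 s, during which the arm holds its last target. There are 200 camera calls.

## Working session

There is one attempt and no reset: what is moved stays moved. The work goes in short steps, Python scripts to look and compute and a tool call to move; the robot and the scene stay as the last step left them, time stands still between calls to the robot, and variables do not carry over. Pictures are saved under pics/ and viewed, at most 14 in all, crops included, and the job is handed in when it is done.

Besides the shell and the picture viewer there is one more tool, called after ">>>" as name(argument=value, ...), one argument or row to a line, values as JSON. apply_moves: Moves the arm, as the interface text tells. Its arguments: {"type":"object","properties":{"deltas":{"type":"array"},"grip_force":{"type":"number"}},"required":["deltas"]}

```bash
mkdir -p pics; ls
python3 - <<'E'
from workcell import env, cams
import cv2
print(env.state())
for n in ["top","side"]:
    c=cams.get_calibration(n); print(n,{k:v for k,v in c.items()})
    cv2.imwrite(f"pics/{n}0.png",cams.grab_frame(n))
print(cams.get_calibration("wrist"))
E
```

```text
pics
{'time_s': 0.0, 'qpos': array([-7.43683166e+01,  1.83520157e+01,  8.97051922e+01, -1.92096484e-03,
        7.20441382e+01, -1.14599829e+00]), 'qvel': array([ 0.01606924,  0.0105931 ,  0.02967758, -0.07866339,  0.08819504,
        0.07592219]), 'effort': array([ 8.98221006e-04, -4.12456620e+01, -2.31969059e+01,  7.28236581e-02,
        4.56775795e-02, -1.57011682e-04]), 'ee_pos': array([ 165.83445246, -550.04729445,  213.1247538 ]), 'ee_rot': array([-1.79898638e+02, -2.00944642e-04,  1.67782753e+01]), 'force': array([-0.37261516,  0.08122032,  0.6988085 ]), 'torque': array([ 0.00519748, -0.06028623, -0.02329847]), 'gripper_force': 0.0, 'gripper_width': 91.13085820017531}
top {'mtx': array([[487.37421855,   0.        , 326.53577842],
       [  0.        , 487.37421855, 233.89389292],
       [  0.        ,   0.        ,   1.        ]]), 'eye': array([ 466.66443177,   85.04123622, 1174.50306512]), 'attitude': array([-175.92004593,   -0.29289066,  -88.83097715])}
side {'mtx': array([[560.93037846,   0.        , 318.97799988],
       [  0.        , 560.93037846, 240.1250989 ],
       [  0.        ,   0.        ,   1.        ]]), 'eye': array([ 351.07849524, 1116.4180296 ,  580.00604948]), 'attitude': array([-1.16656056e+02,  1.91750096e-03, -1.70456602e+02])}
{'mtx': array([[406.38964574,   0.        , 314.0588607 ],
       [  0.        , 406.38964574, 244.80269234],
       [  0.        ,   0.        ,   1.        ]]), 'tool_from_camera': array([[ 2.46261038e-04, -9.55269274e-01, -2.95737303e-01,
         8.46110742e+01],
       [ 9.99999780e-01,  4.17629400e-04, -5.16294524e-04,
        -1.45392147e-01],
       [ 6.16708888e-04, -2.95737111e-01,  9.55269167e-01,
        -1.69238732e+02],
       [ 0.00000000e+00,  0.00000000e+00,  0.00000000e+00,
         1.00000000e+00]])}
```

View pics/top0.png

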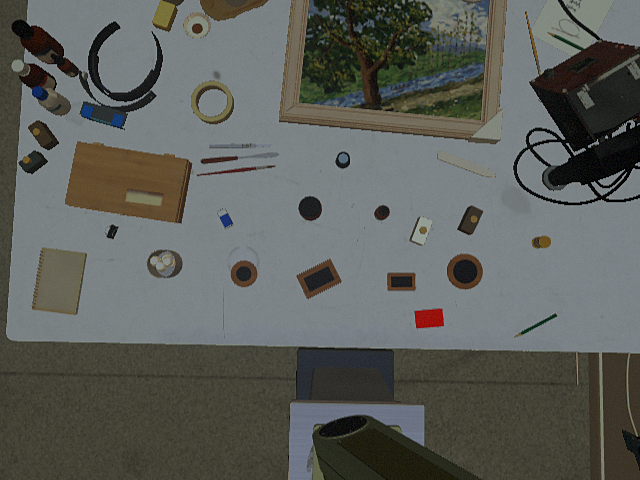

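View pics/side0.png

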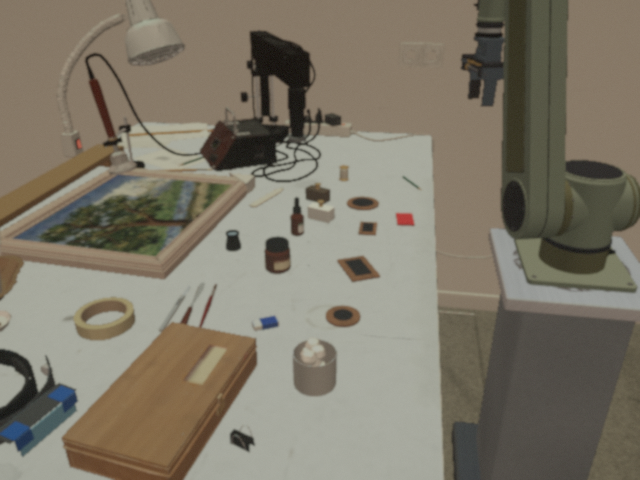

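The top view shows all of these:
- **Targets:** jar (310,208), bottle (382,212), eraser (224,217).
- **Pads:** bottle (244,273), weight (319,278), eraser (402,282), jar (465,271).
- **Bystanders:** loupe (343,159), pot (164,263).
- **Weight candidates:** white (422,231) and brown (471,219). The brown one fits "covered brown".
- **Eraser pad candidates:** wooden (402,282) and red (429,318). The wooden one with the dark inlay fits.

```bash
cat > h.py <<'E'
import numpy as np, cv2
from scipy.spatial.transform import Rotation as R
from workcell import env, cams
def pose(name):
    c=cams.get_calibration(name)
    if name=="wrist":
        s=env.state(); Rt=R.from_euler("xyz",s["ee_rot"],degrees=True).as_matrix()
        T=c["tool_from_camera"]; return c["mtx"],Rt@T[:3,:3],Rt@T[:3,3]+s["ee_pos"]
    return c["mtx"],R.from_euler("xyz",c["attitude"],degrees=True).as_matrix(),c["eye"]
def cast(P,uv,z):
    M,A,e=P; uv=np.atleast_2d(np.asarray(uv,float))
    d=(A@np.linalg.inv(M)@np.c_[uv,np.ones(len(uv))].T).T
    return (e+d*((z-e[2])/d[:,2])[:,None])[:,:2]
def proj(P,X):
    M,A,e=P; p=M@(A.T@(np.asarray(X,float)-e)); return p[:2]/p[2]
def rect(P,mask,z):
    """largest blob of mask cast on height z: centre, sizes, yaw of long side"""
    cs=cv2.findContours(mask.astype(np.uint8),cv2.RETR_EXTERNAL,cv2.CHAIN_APPROX_NONE)[0]
    c=max(cs,key=cv2.contourArea)[:,0]
    w=cast(P,c,z).astype(np.float32); (x,y),(a,b),_=r=cv2.minAreaRect(w)
    bx=cv2.boxPoints(r); e=max((bx[1]-bx[0],bx[2]-bx[1]),key=np.linalg.norm)
    return np.round([x,y,a,b,np.degrees(np.arctan2(e[1],e[0]))%180,c[:,0].mean(),c[:,1].mean()],1)
def near(mask,u,v,r):
    m=np.zeros(mask.shape,bool); m[max(v-r,0):v+r,max(u-r,0):u+r]=1; return mask&m
E
python3 - <<'E'
from h import *
P=pose("top"); im=cams.grab_frame("top").astype(int); g=im.max(2); hsv=cv2.cvtColor(im.astype(np.uint8),cv2.COLOR_BGR2HSV)
print("img at table px", im[240,350])
dark=g<60; nongrey=(hsv[...,1]>70)
for n,u,v,z in [("bottle_pad",244,273,6),("weight_pad",319,278,6),("eraser_pad",402,282,6),("jar_pad",465,271,6)]:
    print(n,"inlay",rect(P,near(g<70,u,v,20),z),"pad",rect(P,near(nongrey,u,v,28),z))
for n,u,v,z,r in [("jar",310,208,58,18),("bottle",382,212,60,14),("weight",471,219,35,18),("eraser",224,217,12,15),("white",422,231,35,18),("loupe",343,159,39,14),("pot",164,263,69,24)]:
    print(n,rect(P,near((g<110)|nongrey,u,v,r),z))
c=im[185:335,360:510].astype(np.uint8); cv2.imwrite("pics/c1.png",cv2.resize(c,None,fx=4,fy=4,interpolation=cv2.INTER_CUBIC))
E
```

```text
img at table px [136 134 126]
bottle_pad inlay [452.4 278.3  33.4  33.4   1.8 243.4 273.1] pad [451.3 277.1  59.7  59.7  91.8 243.5 273.5]
weight_pad inlay [443.7  97.5  36.2  66.2 117.7 318.9 278.3] pad [443.   97.8  60.8  90.8 117.7 318.6 278.2]
eraser_pad inlay [441.  -99.4  23.8  48.1  91.2 401.  281. ] pad [441.  -99.4  38.1  62.5  91.2 400.8 281.1]
jar_pad inlay [ 468.  -252.4   57.3   57.6   91.2  464.7  270.8] pad [ 468.  -251.3   81.2   84.1   91.2  464.7  271.1]
jar [605.5 121.4  55.7  53.    1.2 310.1 207.5]
bottle [599.4 -44.5  30.9  37.7 136.1 381.6 212.1]
weight [ 588.6 -255.7   38.7   67.2  154.3  469.8  219.7]
eraser [581.4 323.8  42.2  23.4  28.3 226.1 219.3]
white [ 558.5 -124.7   66.2   27.4    4.6  414.6  233. ]
loupe [724.7  48.   40.7  33.1   1.  342.5 159.5]
pot [472.1 445.9  63.2  79.3  91.2 164.2 263.4]
```

View pics/c1.png

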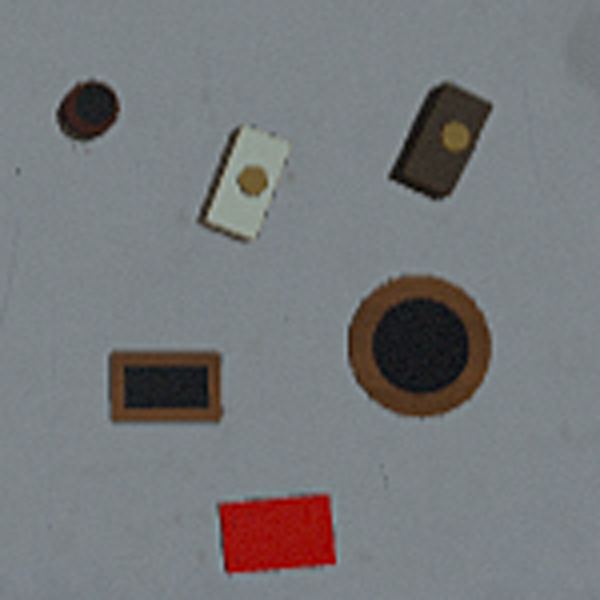

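The crop shows the brown weight with its knob at crop (445,140) and the white look-alike at (245,180). The wooden eraser pad is at (165,387) and the red look-alike at (278,533). Measured sizes match the ones given. I'll do the weight first, then jar, bottle and eraser.

```bash
cat >> h.py <<'E'
def plan(x,y,z,yaw,g,step=48,pos=None):
    """rows (per call) from the measured pose to the target"""
    s=env.state(); p=s["ee_pos"].copy(); w=s["ee_rot"][2]; t=np.array([x,y,z],float)
    print("at",p.round(1),"yaw",round(w,1),"F",s["force"].round(1),"w",round(s["gripper_width"],1),"t",round(s["time_s"],2))
    dy=(yaw-w+180)%360-180 if pos is None else yaw-w
    n=max(1,int(np.ceil(max(np.linalg.norm(t-p)/step,abs(dy)/8.2)-1e-6)))
    P=[p+(t-p)*k/n for k in range(n+1)]; W=[w+dy*k/n for k in range(n+1)]
    for b in range(0,n,5):
        A=R.from_euler("xyz",[180,0,W[b]],degrees=True).as_matrix()
        print([[*[float(v) for v in (A.T@(P[k]-P[b])/1e3).round(4)],round(float(-np.radians(W[k]-W[b])),3),g] for k in range(b+1,min(b+5,n)+1)])
E
python3 - <<'E'
from h import *
plan(588,-256,130,154,1)
E
```

```text
at [ 165.9 -550.2  213.4] yaw 16.8 F [ 1.  -0.6 -0.3] w 91.2 t 0.15
[[0.0288, -0.0094, 0.0049, -0.141, 1], [0.0575, -0.0188, 0.0098, -0.282, 1], [0.0863, -0.0282, 0.0147, -0.423, 1], [0.1151, -0.0376, 0.0196, -0.564, 1], [0.1438, -0.047, 0.0245, -0.704, 1]]
[[0.028, 0.0115, 0.0049, -0.141, 1], [0.056, 0.0229, 0.0098, -0.282, 1], [0.084, 0.0344, 0.0147, -0.423, 1], [0.112, 0.0459, 0.0196, -0.564, 1], [0.14, 0.0573, 0.0245, -0.704, 1]]
[[0.0139, 0.0269, 0.0049, -0.141, 1], [0.0278, 0.0538, 0.0098, -0.282, 1], [0.0418, 0.0806, 0.0147, -0.423, 1], [0.0557, 0.1075, 0.0196, -0.564, 1], [0.0696, 0.1344, 0.0245, -0.704, 1]]
[[-0.0068, 0.0295, 0.0049, -0.141, 1], [-0.0136, 0.059, 0.0098, -0.282, 1]]
```

>>> apply_moves(
  deltas=[
    [0.029, -0.009, 0.005, -0.14, 1],
    [0.058, -0.019, 0.01, -0.28, 1],
    [0.086, -0.028, 0.015, -0.42, 1],
    [0.115, -0.038, 0.02, -0.56, 1],
    [0.144, -0.047, 0.025, -0.7, 1],
  ],
)

```text
time_s: 0.65
ee_pos: [291.0, -463.0, 188.5]
ee_rot: [-180.0, -0.0, 57.2]
force: [-0.6, 0.6, 0.0]
gripper_width: 91.0
gripper_force: 0.0
```

>>> apply_moves(
  deltas=[
    [0.028, 0.011, 0.005, -0.14, 1],
    [0.056, 0.023, 0.01, -0.28, 1],
    [0.084, 0.034, 0.015, -0.42, 1],
    [0.112, 0.046, 0.02, -0.56, 1],
    [0.14, 0.057, 0.025, -0.7, 1],
  ],
)

```text
time_s: 1.15
ee_pos: [415.4, -377.0, 163.5]
ee_rot: [-180.0, -0.0, 97.3]
force: [-0.1, 0.3, -0.8]
gripper_width: 91.2
gripper_force: 0.0
```

>>> apply_moves(
  deltas=[
    [0.014, 0.027, 0.005, -0.14, 1],
    [0.028, 0.054, 0.01, -0.28, 1],
    [0.042, 0.081, 0.015, -0.42, 1],
    [0.056, 0.108, 0.02, -0.56, 1],
    [0.07, 0.134, 0.025, -0.7, 1],
  ],
)

```text
time_s: 1.65
ee_pos: [539.8, -291.2, 138.4]
ee_rot: [-180.0, -0.0, 137.4]
force: [-0.4, -0.8, -0.3]
gripper_width: 91.3
gripper_force: 0.0
```

>>> apply_moves(
  deltas=[
    [-0.007, 0.03, 0.005, -0.14, 1],
    [-0.014, 0.059, 0.01, -0.28, 1],
    [-0.014, 0.059, 0.01, -0.28, 1],
  ],
)

```text
time_s: 1.95
ee_pos: [591.6, -256.0, 127.5]
ee_rot: [179.9, -0.0, 153.4]
force: [-1.0, -0.3, 0.0]
gripper_width: 91.1
gripper_force: 0.0
```

Run:
```python
from h import *
s=env.state(); print(s["ee_pos"].round(1),s["ee_rot"].round(2),s["time_s"])
P=pose("wrist"); im=cams.grab_frame("wrist"); cv2.imwrite("pics/w1.png",im)
u,v=proj(P,[588,-256,35]).astype(int); print("expect",u,v,im[v,u])
hsv=cv2.cvtColor(im,cv2.COLOR_BGR2HSV); g=im.max(2)
for th in (70,90): print(rect(P,near(g<th,u,v,130),35))
```

```text
[ 591.6 -256.   127.5] [ 1.7994e+02 -5.0000e-02  1.5341e+02] 1.95
expect 310 244 [ 44  80 103]
[ 642.2 -284.3  193.8   78.7   63.3  311.6  343.9]
[ 641.9 -284.2  193.8   79.4   63.3  311.7  343.6]
```

View pics/w1.png

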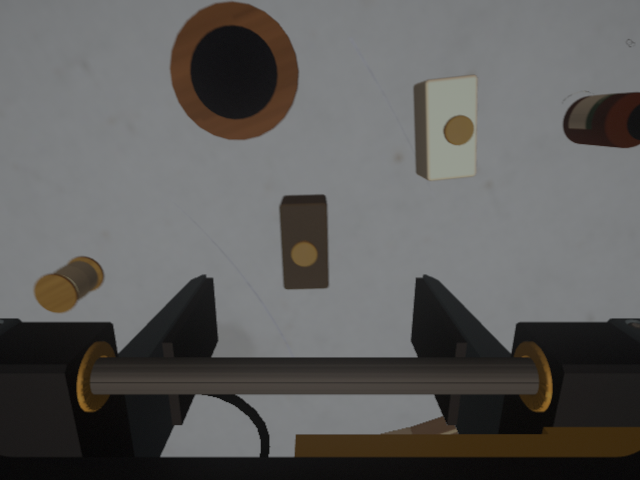

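The wrist view shows the brown weight between the fingers. Its top-face corners are at about (281,206), (327,206), (328,288) and (283,289), with the knob at (304,254). The jar pad's inlay is at (234,72).

Run:
```python
from h import *
s=env.state();print(s["ee_pos"].round(1),s["ee_rot"].round(2))
P=pose("wrist"); im=cv2.imread("pics/w1.png")
w=cast(P,[(281,206),(327,206),(328,288),(283,289)],35); print(w.round(1),w.mean(0)); print(cast(P,[(304,254)],51))
g=im.max(2); print(rect(P,near((g<75),304,242,50),35), cast(P,[(234,72)],6))
d=w[2]-w[1]+w[3]-w[0]; yaw=np.degrees(np.arctan2(d[1],d[0])); print(yaw)
```

```text
[ 590.  -257.2  127.9] [-1.7999e+02 -9.0000e-02  1.5323e+02]
[[ 553.9 -262.7]
 [ 567.5 -235.7]
 [ 620.  -260.9]
 [ 606.5 -289.3]] [ 586.97911064 -262.13889246]
[[ 585.59842474 -261.61441102]]
[ 583.4 -260.7   30.7   65.6  154.9  304.5  241.5] [[ 464.51624426 -252.72578441]]
-26.158903558086173
```

>>> apply_moves(
  deltas=[
    [0.001, -0.006, 0.04, -0.01, 1],
    [0.001, -0.006, 0.08, -0.01, 1],
    [0.001, -0.006, 0.11, -0.01, 1],
    [0.001, -0.006, 0.122, -0.01, 1],
    [0.001, -0.006, 0.122, -0.01, -1],
  ],
  grip_force=30,
)

```text
time_s: 2.5
ee_pos: [584.2, -263.4, 5.5]
ee_rot: [-180.0, -0.2, 153.6]
force: [0.4, -0.5, 0.1]
gripper_width: 86.0
gripper_force: 0.0
```

>>> apply_moves(
  deltas=[
    [0, 0, 0, 0, -1],
    [0, 0, 0, 0, -1],
    [0, 0, 0, 0, -1],
    [0, 0, 0, 0, -1],
    [0, 0, 0, 0, -1],
  ],
)

```text
time_s: 3.0
ee_pos: [586.1, -263.4, 7.6]
ee_rot: [-180.0, 0.1, 153.7]
force: [0.2, -0.0, 0.8]
gripper_width: 46.1
gripper_force: 0.0
```

>>> apply_moves(
  deltas=[
    [0, 0, 0, 0, -1],
    [0, 0, 0, 0, -1],
    [0, 0, -0.02, 0, -1],
    [0, 0, -0.06, 0, -1],
    [0, 0, -0.1, 0, -1],
  ],
)

```text
time_s: 3.5
ee_pos: [584.2, -262.7, 105.7]
ee_rot: [-180.0, -0.3, 153.7]
force: [0.6, 0.2, -4.2]
gripper_width: 31.9
gripper_force: 30.0
```

Run:
```python
from h import *
s=env.state(); print(s["gripper_width"],s["gripper_force"])
plan(443.5,97.5,140,118,-1,42)
```

```text
31.933710651247566 29.99918818473816
at [ 584.2 -262.7  105.7] yaw 153.7 F [ 0.6  0.2 -4.2] w 31.9 t 3.5
[[0.0286, 0.0261, -0.0034, 0.062, -1], [0.0571, 0.0521, -0.0069, 0.125, -1], [0.0857, 0.0782, -0.0103, 0.187, -1], [0.1142, 0.1043, -0.0137, 0.249, -1], [0.1428, 0.1304, -0.0171, 0.312, -1]]
[[0.0352, 0.0161, -0.0034, 0.062, -1], [0.0704, 0.0321, -0.0069, 0.125, -1], [0.1055, 0.0482, -0.0103, 0.187, -1], [0.1407, 0.0642, -0.0137, 0.249, -1], [0.1759, 0.0803, -0.0171, 0.312, -1]]
```

>>> apply_moves(
  deltas=[
    [0.028, 0.026, -0.01, 0.062, -1],
    [0.057, 0.052, -0.02, 0.125, -1],
    [0.086, 0.078, -0.025, 0.187, -1],
    [0.114, 0.104, -0.03, 0.25, -1],
    [0.143, 0.13, -0.034, 0.312, -1],
  ],
)

```text
time_s: 4.0
ee_pos: [513.5, -82.1, 140.2]
ee_rot: [-179.9, -0.1, 135.7]
force: [1.5, 0.7, -4.4]
gripper_width: 31.5
gripper_force: 30.0
```

>>> apply_moves(
  deltas=[
    [0.035, 0.016, 0, 0.062, -1],
    [0.07, 0.032, 0, 0.125, -1],
    [0.105, 0.048, 0, 0.187, -1],
    [0.141, 0.064, 0, 0.25, -1],
    [0.176, 0.08, 0, 0.312, -1],
  ],
)

```text
time_s: 4.5
ee_pos: [442.8, 97.6, 140.1]
ee_rot: [-179.9, -0.0, 117.8]
force: [1.0, 0.1, -5.5]
gripper_width: 31.8
gripper_force: 30.0
```

>>> apply_moves(
  deltas=[
    [0, 0, 0, 0, -1],
    [0, 0, 0, 0, -1],
  ],
)

```text
time_s: 4.7
ee_pos: [443.8, 96.8, 140.3]
ee_rot: [-179.9, 0.0, 118.1]
force: [0.2, -0.6, -5.1]
gripper_width: 32.2
gripper_force: 30.0
```

Run:
```python
from h import *
ss=[]
P=pose("wrist"); im=cams.grab_frame("wrist"); cv2.imwrite("pics/w2.png",im)
print(proj(P,[443.5,97.5,6]))
plan(443.5,97.5,20,118,-1,42)
```

```text
[313.83865641 232.08600226]
at [444.3  96.3 140.4] yaw 118.0 F [ 0.  -0.6 -5.3] w 31.8 t 4.75
[[0.0005, -0.0, 0.0401, 0.0, -1], [0.001, -0.0001, 0.0803, 0.0, -1], [0.0015, -0.0001, 0.1204, 0.001, -1]]
```

View pics/w2.png

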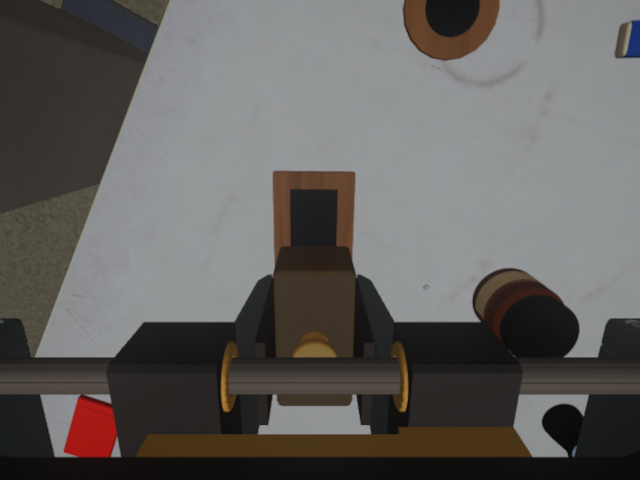

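The weight is held in line with the pad. The inlay's far edge is at (314,190), the pad's far edge at (314,172), and the weight's near edge at v≈250.

Run:
```python
from h import *
P=pose("wrist"); s=env.state(); u=np.array([np.cos(np.radians(118)),np.sin(np.radians(118))])
w=cast(P,[(314,190),(314,172)],6); print("pad centre est", w[0]-33*u, w[1]-46*u)
zb=s["ee_pos"][2]-6.5
w=cast(P,[(314,248)],zb); print("weight centre from bottom edge",w-31*u)
print("knob",cast(P,[(315,345)],zb+51), s["ee_pos"])
```

```text
pad centre est [444.30500675  96.7484883 ] [444.10275203  97.10491809]
weight centre from bottom edge [[445.61168477  94.27885767]]
knob [[440.35748503 104.92796677]] [444.2870796   96.25113237 140.42684194]
```

>>> apply_moves(
  deltas=[
    [0.001, 0, 0.045, 0, -1],
    [0.001, 0, 0.085, 0, -1],
    [0.001, 0, 0.11, 0, -1],
    [0.001, 0, 0.122, 0, -1],
    [0.001, 0, 0.127, 0, -1],
  ],
)

```text
time_s: 5.25
ee_pos: [443.2, 95.9, 13.1]
ee_rot: [-179.7, -0.1, 117.9]
force: [-11.6, -4.7, 43.6]
gripper_width: 32.0
gripper_force: 30.0
```

>>> apply_moves(
  deltas=[
    [0, 0, 0.0, 0, -1],
    [0, 0, 0, 0, -0.2],
    [0, 0, 0, 0, 0.0],
    [0, 0, 0, 0, 0],
    [0, 0, 0, 0, 0],
  ],
)

```text
time_s: 5.75
ee_pos: [444.7, 97.5, 14.4]
ee_rot: [179.9, 0.0, 118.0]
force: [0.6, -0.1, 0.5]
gripper_width: 45.7
gripper_force: 0.0
```

>>> apply_moves(
  deltas=[
    [0, 0, 0, 0, 0.2],
    [0, 0, -0.03, 0, 0.2],
    [0, 0, -0.075, 0, 0.5],
    [0, 0, -0.12, 0, 1],
    [0, 0, -0.13, 0, 1],
  ],
)

```text
time_s: 6.25
ee_pos: [447.2, 98.1, 148.7]
ee_rot: [179.5, 0.2, 118.0]
force: [0.2, 1.1, 1.1]
gripper_width: 75.9
gripper_force: 0.0
```

Run:
```python
from h import *
P=pose("wrist"); im=cams.grab_frame("wrist"); cv2.imwrite("pics/w3.png",im)
P2=pose("top"); im2=cams.grab_frame("top"); g=im2.max(2)
u,v=proj(P2,[605,121,60]).astype(int); print("jar",u,v)
print(rect(P2,near(g<42,u,v,18),64), rect(P2,near(g<60,u,v,18),52))
plan(605,121,140,100,1)
```

```text
jar 309 208
[604.7 121.3  50.8  48.2   1.2 309.7 208.2] [606.2 120.5  51.3  51.    1.2 310.  207.9]
at [445.3  97.8 145.6] yaw 118.0 F [ 0.6  0.3 -0.5] w 83.8 t 6.35
[[-0.0136, 0.038, 0.0014, 0.078, 1], [-0.0272, 0.076, 0.0028, 0.157, 1], [-0.0408, 0.114, 0.0042, 0.235, 1], [-0.0544, 0.1519, 0.0056, 0.314, 1]]
```

View pics/w3.png

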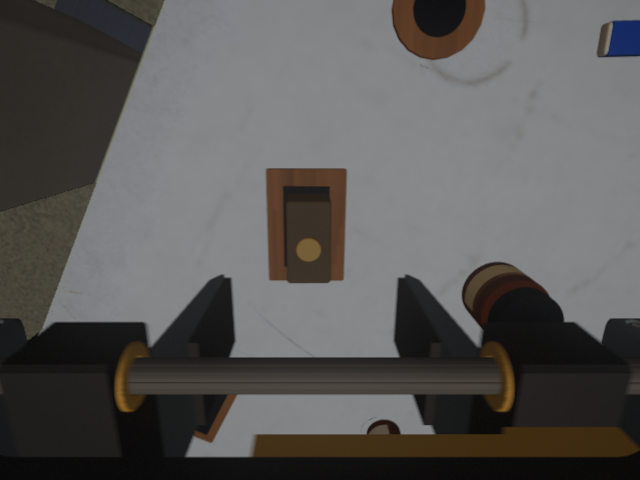

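The weight stands in its inlay, with its knob at (308,250) and a little inlay showing at the far end. Its position is checked numerically next, and I move on to the jar.

>>> apply_moves(
  deltas=[
    [-0.013, 0.038, 0, 0.08, 1],
    [-0.027, 0.076, 0, 0.16, 1],
    [-0.04, 0.114, 0, 0.24, 1],
    [-0.054, 0.152, 0, 0.314, 1],
    [-0.054, 0.152, 0, 0.314, 1],
  ],
)

```text
time_s: 6.85
ee_pos: [607.1, 121.4, 140.4]
ee_rot: [-179.9, 0.0, 99.9]
force: [-0.6, -0.3, -0.2]
gripper_width: 91.5
gripper_force: 0.0
```

>>> apply_moves(
  deltas=[
    [0, 0, 0, 0, 1],
  ],
)

```text
time_s: 6.95
ee_pos: [602.6, 120.8, 140.8]
ee_rot: [-179.7, 0.0, 100.0]
force: [-0.5, -0.7, 1.2]
gripper_width: 91.1
gripper_force: 0.0
```

Run:
```python
from h import *
P2=pose("top"); im2=cams.grab_frame("top"); hsv=cv2.cvtColor(im2,cv2.COLOR_BGR2HSV)
P=pose("wrist"); im=cams.grab_frame("wrist"); cv2.imwrite("pics/w4.png",im)
u,v=proj(P,[605,121,64]); print("cap expect",u,v)
hs=cv2.cvtColor(im,cv2.COLOR_BGR2HSV); g=im.max(2)
w=cv2.imread("pics/w3.png")
print(rect(P,near(g<40,int(u),int(v),75),64))
plan(605,121,140,100,1)
```

```text
cap expect 318.96168892739 257.45276043891033
[608.1 123.9  46.9  49.9 100.1 324.5 253. ]
at [601.8 120.8 142.2] yaw 100.0 F [ 0.5 -0.2  0.4] w 91.2 t 7.05
[[-0.0003, 0.0031, 0.0022, -0.0, 1]]
```

View pics/w4.png

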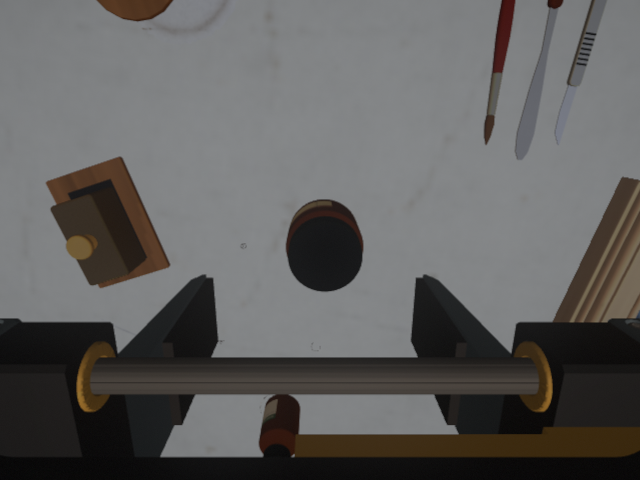

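The jar's cap is centred at (325,254), clear of both fingers. I'll descend and grip the body.

>>> apply_moves(
  deltas=[
    [0.001, 0.004, 0.045, 0, 1],
    [0.001, 0.004, 0.085, 0, 1],
    [0.001, 0.004, 0.115, 0, 1],
    [0.001, 0.004, 0.128, 0, 1],
    [0.001, 0.004, 0.128, 0, -1],
  ],
  grip_force=15,
)

```text
time_s: 7.55
ee_pos: [605.4, 122.4, 14.4]
ee_rot: [-179.8, 0.0, 100.0]
force: [-0.2, -0.4, 0.8]
gripper_width: 85.8
gripper_force: 0.0
```

>>> apply_moves(
  deltas=[
    [0, 0, 0, 0, -1],
    [0, 0, 0, 0, -1],
    [0, 0, 0, 0, -1],
    [0, 0, 0, 0, -1],
    [0, 0, 0, 0, -1],
  ],
)

```text
time_s: 8.05
ee_pos: [608.2, 122.8, 17.0]
ee_rot: [179.9, 0.0, 100.0]
force: [-1.5, -0.6, 5.1]
gripper_width: 53.8
gripper_force: 15.0
```

>>> apply_moves(
  deltas=[
    [0, 0, 0, 0, -1],
    [0, 0, -0.02, 0, -1],
    [0, 0, -0.05, 0, -1],
    [0, 0, -0.09, 0, -1],
    [0, 0, -0.13, 0, -1],
  ],
)

```text
time_s: 8.55
ee_pos: [606.7, 122.6, 146.4]
ee_rot: [-179.9, 0.0, 100.0]
force: [1.2, -0.1, -1.5]
gripper_width: 54.1
gripper_force: 15.0
```

Run:
```python
from h import *
plan(467,-252.5,140,70,-1,42)
```

```text
at [606.7 122.6 146.4] yaw 100.0 F [ 1.2 -0.1 -1.5] w 54.1 t 8.55
[[-0.0345, -0.0203, 0.0006, 0.052, -1], [-0.069, -0.0405, 0.0013, 0.105, -1], [-0.1036, -0.0608, 0.0019, 0.157, -1], [-0.1381, -0.081, 0.0025, 0.209, -1], [-0.1726, -0.1013, 0.0032, 0.262, -1]]
[[-0.0386, -0.0106, 0.0006, 0.052, -1], [-0.0772, -0.0213, 0.0013, 0.105, -1], [-0.1158, -0.0319, 0.0019, 0.157, -1], [-0.1543, -0.0426, 0.0025, 0.209, -1], [-0.1929, -0.0532, 0.0032, 0.262, -1]]
```

>>> apply_moves(
  deltas=[
    [-0.034, -0.02, 0, 0.052, -1],
    [-0.069, -0.04, 0, 0.105, -1],
    [-0.103, -0.061, 0, 0.157, -1],
    [-0.138, -0.081, 0, 0.21, -1],
    [-0.173, -0.101, 0, 0.262, -1],
  ],
)

```text
time_s: 9.05
ee_pos: [536.9, -66.4, 145.6]
ee_rot: [-180.0, 0.0, 84.9]
force: [1.2, 0.1, -1.3]
gripper_width: 54.1
gripper_force: 15.0
```

>>> apply_moves(
  deltas=[
    [-0.039, -0.011, 0, 0.052, -1],
    [-0.077, -0.021, 0, 0.105, -1],
    [-0.116, -0.032, 0, 0.157, -1],
    [-0.154, -0.043, 0, 0.21, -1],
    [-0.193, -0.053, 0, 0.262, -1],
  ],
)

```text
time_s: 9.55
ee_pos: [467.0, -253.9, 145.6]
ee_rot: [-180.0, -0.0, 69.8]
force: [0.5, -0.5, -1.3]
gripper_width: 53.8
gripper_force: 15.0
```

>>> apply_moves(
  deltas=[
    [0, 0, 0, 0, -1],
    [0, 0, 0, 0, -1],
    [0, 0, 0, 0, -1],
  ],
)

```text
time_s: 9.85
ee_pos: [468.2, -251.9, 145.7]
ee_rot: [-180.0, -0.0, 70.0]
force: [-0.1, 0.6, -1.1]
gripper_width: 53.5
gripper_force: 15.0
```

Run:
```python
from h import *
P=pose("wrist"); im=cams.grab_frame("wrist"); cv2.imwrite("pics/w5.png",im)
print(proj(P,[467,-252.5,6]))
plan(467,-252.5,22,70,-1,42)
```

```text
[312.78081864 232.82598575]
at [ 468.4 -251.7  145.7] yaw 70.0 F [-0.2  0.1 -1.4] w 53.8 t 9.9
[[-0.0004, -0.0004, 0.0412, 0.0, -1], [-0.0008, -0.0007, 0.0825, 0.0, -1], [-0.0013, -0.0011, 0.1237, 0.0, -1]]
```

View pics/w5.png

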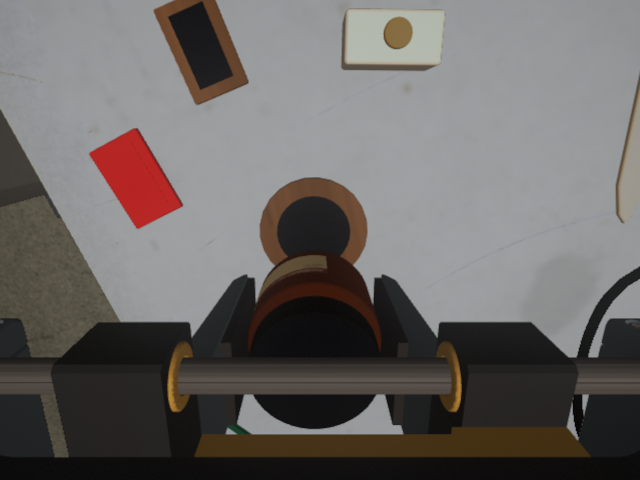

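The jar hangs over its pad. The pad spans u 260–368 with its top edge at v 177, which puts its centre at about (314,231) against a predicted (313,233). I'll lower it.

>>> apply_moves(
  deltas=[
    [-0.001, 0, 0.04, 0, -1],
    [-0.001, 0, 0.08, 0, -1],
    [-0.001, 0, 0.105, 0, -1],
    [-0.001, 0, 0.118, 0, -1],
    [-0.001, 0, 0.1235, 0, -1],
  ],
)

```text
time_s: 10.4
ee_pos: [466.7, -251.5, 22.0]
ee_rot: [-179.7, -0.1, 70.1]
force: [-8.2, 4.0, 22.9]
gripper_width: 53.5
gripper_force: 15.0
```

>>> apply_moves(
  deltas=[
    [0, 0, 0, 0, -1],
    [0, 0, 0, 0, 0.3],
    [0, 0, 0, 0, 0.4],
    [0, 0, 0, 0, 0.6],
    [0, 0, 0, 0, 0.8],
  ],
)

```text
time_s: 10.9
ee_pos: [468.2, -253.7, 22.7]
ee_rot: [180.0, 0.0, 70.0]
force: [-0.8, 0.8, 0.1]
gripper_width: 77.0
gripper_force: 0.0
```

>>> apply_moves(
  deltas=[
    [0, 0, 0, 0, 0.8],
    [0, 0, -0.03, 0, 0.8],
    [0, 0, -0.075, 0, 1],
    [0, 0, -0.12, 0, 1],
    [0, 0, -0.125, 0, 1],
  ],
)

```text
time_s: 11.4
ee_pos: [471.0, -255.5, 153.2]
ee_rot: [179.3, 0.1, 69.9]
force: [0.7, -0.0, -0.0]
gripper_width: 90.9
gripper_force: 0.0
```

Run:
```python
from h import *
P2=pose("top"); im2=cams.grab_frame("top"); g=im2.max(2)
u,v=proj(P2,[599,-44,94]).astype(int); cv2.imwrite("pics/top2.png",im2)
for t in (35,45,60): print(t,rect(P2,near(g<t,u,v,13),77))
plan(600,-43,155,90,1)
```

```text
35 [601.5 -47.5  19.2  17.8  45.8 383.3 210.2]
45 [600.9 -47.   20.6  20.4   0.7 383.2 210.5]
60 [597.4 -42.5  27.2  33.9 136.1 381.4 212.4]
at [ 469.9 -254.9  151.3] yaw 69.9 F [ 0.8 -0.  -0.7] w 91.5 t 11.45
[[0.0406, 0.0083, -0.0006, -0.058, 1], [0.0812, 0.0165, -0.0012, -0.117, 1], [0.1218, 0.0248, -0.0019, -0.175, 1], [0.1624, 0.033, -0.0025, -0.233, 1], [0.203, 0.0413, -0.0031, -0.292, 1]]
[[0.0365, 0.0196, -0.0006, -0.058, 1]]
```

>>> apply_moves(
  deltas=[
    [0.04, 0.008, 0, -0.058, 1],
    [0.081, 0.016, 0, -0.117, 1],
    [0.122, 0.025, 0, -0.175, 1],
    [0.162, 0.033, 0, -0.233, 1],
    [0.203, 0.041, 0, -0.292, 1],
  ],
)

```text
time_s: 11.95
ee_pos: [575.7, -75.5, 145.6]
ee_rot: [-179.8, -0.0, 86.8]
force: [0.2, -1.2, 0.3]
gripper_width: 91.1
gripper_force: 0.0
```

>>> apply_moves(
  deltas=[
    [0.036, 0.02, 0, -0.058, 1],
    [0.036, 0.02, 0, -0.058, 1],
    [0.036, 0.02, 0, -0.058, 1],
    [0.036, 0.02, 0, -0.058, 1],
  ],
)

```text
time_s: 12.35
ee_pos: [596.9, -43.1, 146.3]
ee_rot: [-179.9, 0.0, 89.9]
force: [-0.7, 0.4, 0.3]
gripper_width: 91.4
gripper_force: 0.0
```

Run:
```python
from h import *
P=pose("wrist"); im=cams.grab_frame("wrist"); cv2.imwrite("pics/w6.png",im)
for z in (0,60,94): print(z,proj(P,[600,-44.5,z]))
plan(600,-44.5,27,90,1)
```

```text
0 [317.98471467 230.90427545]
60 [318.69474832 254.76863812]
94 [319.24941741 273.41116905]
at [597.  -43.3 146.7] yaw 89.9 F [ 0.8 -0.5  0.4] w 91.1 t 12.4
[[-0.0004, 0.001, 0.0399, -0.001, 1], [-0.0008, 0.002, 0.0798, -0.001, 1], [-0.0012, 0.003, 0.1197, -0.002, 1]]
```

View pics/w6.png

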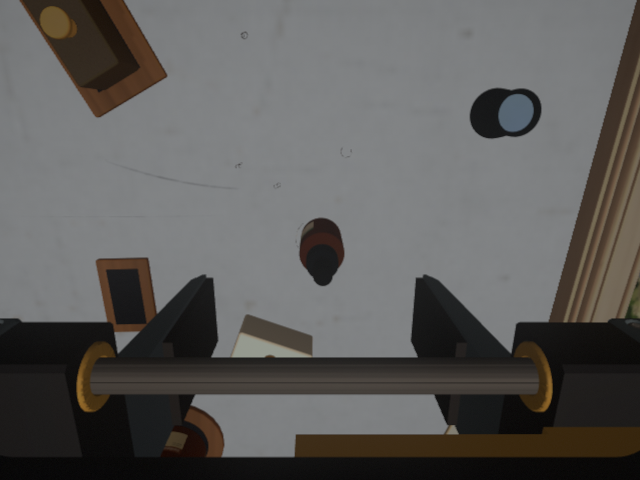

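The bottle's bulb tip is at (323,276) against a predicted (319,273), so about 2 mm off. The fingers are clear of the white weight and the loupe.

>>> apply_moves(
  deltas=[
    [-0.002, 0.004, 0.04, 0, 1],
    [-0.002, 0.004, 0.08, 0, 1],
    [-0.002, 0.004, 0.11, 0, 1],
    [-0.002, 0.004, 0.12, 0, 1],
    [-0.002, 0.004, 0.12, 0, -1],
  ],
  grip_force=10,
)

```text
time_s: 12.9
ee_pos: [600.8, -45.2, 26.3]
ee_rot: [-179.8, -0.0, 89.9]
force: [0.6, -0.1, -0.3]
gripper_width: 85.9
gripper_force: 0.0
```

>>> apply_moves(
  deltas=[
    [0, 0, 0, 0, -1],
    [0, 0, 0, 0, -1],
    [0, 0, 0, 0, -1],
    [0, 0, 0, 0, -1],
    [0, 0, 0, 0, -1],
  ],
)

```text
time_s: 13.4
ee_pos: [602.3, -44.2, 28.0]
ee_rot: [179.9, 0.0, 90.0]
force: [0.0, 1.3, -1.1]
gripper_width: 46.3
gripper_force: 0.0
```

>>> apply_moves(
  deltas=[
    [0, 0, 0, 0, -1],
    [0, 0, 0, 0, -1],
    [0, 0, 0, 0, -1],
    [0, 0, -0.015, 0, -1],
    [0, 0, -0.05, 0, -1],
  ],
)

```text
time_s: 13.9
ee_pos: [599.5, -44.0, 74.8]
ee_rot: [-179.6, -0.0, 90.0]
force: [-0.0, -0.1, 0.7]
gripper_width: 31.8
gripper_force: 10.0
```

>>> apply_moves(
  deltas=[
    [0, 0, -0.04, 0, -1],
    [0, 0, -0.08, 0, -1],
    [0, 0, -0.08, 0, -1],
  ],
)

```text
time_s: 14.2
ee_pos: [605.7, -44.6, 163.6]
ee_rot: [179.3, 0.1, 90.0]
force: [0.0, 0.3, 0.2]
gripper_width: 31.8
gripper_force: 10.0
```

Run:
```python
from h import *
plan(452,278,155,105,-1,42)
```

```text
at [605.7 -44.6 163.6] yaw 90.0 F [0.  0.3 0.2] w 31.8 t 14.2
[[0.0358, -0.0171, 0.001, -0.029, -1], [0.0717, -0.0342, 0.0019, -0.058, -1], [0.1075, -0.0512, 0.0029, -0.087, -1], [0.1434, -0.0683, 0.0038, -0.116, -1], [0.1792, -0.0854, 0.0048, -0.145, -1]]
[[0.0379, -0.0117, 0.001, -0.029, -1], [0.0759, -0.0234, 0.0019, -0.058, -1], [0.1138, -0.0351, 0.0029, -0.087, -1], [0.1518, -0.0468, 0.0038, -0.116, -1]]
```

>>> apply_moves(
  deltas=[
    [0.036, -0.017, 0, -0.03, -1],
    [0.072, -0.034, 0, -0.06, -1],
    [0.108, -0.051, 0, -0.09, -1],
    [0.144, -0.067, 0, -0.12, -1],
    [0.18, -0.083, 0, -0.145, -1],
  ],
)

```text
time_s: 14.7
ee_pos: [517.7, 136.8, 156.5]
ee_rot: [-179.9, 0.0, 98.4]
force: [1.5, -0.2, -1.0]
gripper_width: 31.6
gripper_force: 10.0
```

>>> apply_moves(
  deltas=[
    [0.038, -0.012, 0, -0.03, -1],
    [0.076, -0.023, 0, -0.06, -1],
    [0.114, -0.034, 0, -0.09, -1],
    [0.151, -0.045, 0, -0.116, -1],
    [0.151, -0.045, 0, -0.116, -1],
  ],
)

```text
time_s: 15.2
ee_pos: [450.5, 281.9, 156.5]
ee_rot: [-179.9, -0.1, 105.2]
force: [-0.3, -0.7, -0.4]
gripper_width: 31.8
gripper_force: 10.0
```

>>> apply_moves(
  deltas=[
    [0, 0, 0, 0, -1],
    [0, 0, 0, 0, -1],
    [0, 0, 0, 0, -1],
  ],
)

```text
time_s: 15.5
ee_pos: [453.1, 277.5, 157.1]
ee_rot: [-180.0, 0.0, 104.9]
force: [0.7, -0.0, -0.6]
gripper_width: 31.6
gripper_force: 10.0
```

Run:
```python
from h import *
P=pose("wrist"); im=cams.grab_frame("wrist"); cv2.imwrite("pics/w7.png",im)
print(proj(P,[452,278,6]), [proj(P,[452+a,278+b,6]).round(0) for a,b in ((32,0),(-32,0),(0,32))])
plan(452,278,33.5,105,-1,42)
```

```text
[312.36860779 226.61602673] [array([350., 236.]), array([274., 217.]), array([323., 189.])]
at [453.2 277.6 157.2] yaw 104.8 F [-0.7 -0.4 -0.5] w 31.6 t 15.55
[[0.0002, -0.0004, 0.0412, -0.001, -1], [0.0005, -0.0007, 0.0825, -0.002, -1], [0.0007, -0.0011, 0.1237, -0.003, -1]]
```

View pics/w7.png

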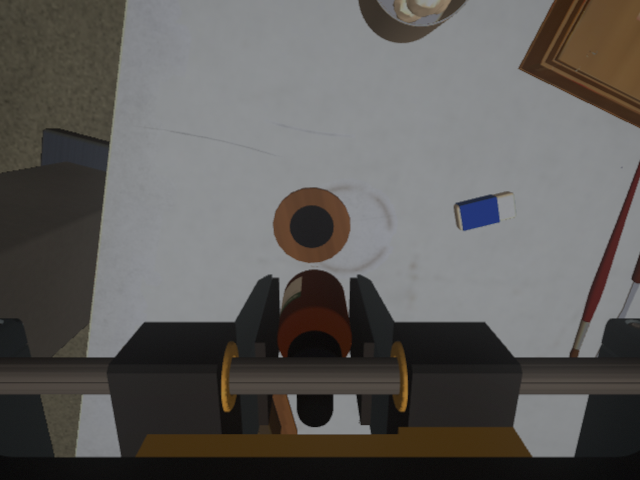

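The inlay centre is at (312,226), matching the prediction of (312,227), and the bottle hangs upright above it. The eraser is at (484,211). I'll lower the bottle.

>>> apply_moves(
  deltas=[
    [0, -0.001, 0.04, 0, -1],
    [0, -0.001, 0.08, 0, -1],
    [0, -0.001, 0.105, 0, -1],
    [0, -0.001, 0.117, 0, -1],
    [0, -0.001, 0.1235, 0, -1],
  ],
)

```text
time_s: 16.05
ee_pos: [451.8, 277.7, 33.2]
ee_rot: [-179.9, 0.0, 104.9]
force: [-7.7, -2.8, 14.9]
gripper_width: 31.6
gripper_force: 10.0
```

>>> apply_moves(
  deltas=[
    [0, 0, 0, 0, -1],
    [0, 0, 0, 0, -0.2],
    [0, 0, 0, 0, 0],
    [0, 0, 0, 0, 0.4],
    [0, 0, 0, 0, 0.8],
  ],
)

```text
time_s: 16.55
ee_pos: [452.1, 278.6, 34.5]
ee_rot: [179.9, -0.0, 105.0]
force: [0.6, 0.4, -0.6]
gripper_width: 57.6
gripper_force: 0.0
```

>>> apply_moves(
  deltas=[
    [0, 0, 0, 0, 1],
    [0, 0, 0, 0, 1],
    [0, 0, -0.03, 0, 1],
    [0, 0, -0.07, 0, 1],
    [0, 0, -0.115, 0, 1],
  ],
)

```text
time_s: 17.05
ee_pos: [450.9, 277.9, 149.3]
ee_rot: [-179.8, 0.1, 105.0]
force: [0.5, 0.5, -0.2]
gripper_width: 91.1
gripper_force: 0.0
```

Run:
```python
from h import *
P2=pose("top"); im=cams.grab_frame("top"); cv2.imwrite("pics/top3.png",im)
P=pose("wrist"); im=cams.grab_frame("wrist"); hs=cv2.cvtColor(im,cv2.COLOR_BGR2HSV)
m=(im[...,0].astype(int)>im[...,2]+40)
w7=cv2.imread("pics/w7.png"); print(w7[211,480],w7[205,506],w7[240,450])
print("blue blob",rect(P,m,12))
plan(581,324,150,28,1)
```

```text
[115  53  35] [149 146 144] [144 142 140]
blue blob [578.  324.5  27.6  21.   28.6 473.8 216.3]
at [455.3 280.5 155. ] yaw 105.0 F [0.1 0.3 0.4] w 91.2 t 17.15
[[0.001, 0.0133, 0.0005, 0.134, 1], [0.0019, 0.0265, 0.001, 0.269, 1], [0.0029, 0.0398, 0.0015, 0.403, 1], [0.0038, 0.0531, 0.002, 0.537, 1], [0.0048, 0.0663, 0.0025, 0.672, 1]]
[[0.009, 0.0098, 0.0005, 0.134, 1], [0.018, 0.0196, 0.001, 0.269, 1], [0.027, 0.0294, 0.0015, 0.403, 1], [0.036, 0.0392, 0.002, 0.537, 1], [0.045, 0.049, 0.0025, 0.672, 1]]
```

>>> apply_moves(
  deltas=[
    [0.001, 0.013, 0, 0.134, 1],
    [0.002, 0.027, 0, 0.27, 1],
    [0.003, 0.04, 0, 0.4, 1],
    [0.004, 0.053, 0, 0.537, 1],
    [0.005, 0.066, 0, 0.672, 1],
  ],
)

```text
time_s: 17.65
ee_pos: [514.4, 300.2, 148.1]
ee_rot: [-180.0, 0.1, 66.1]
force: [-0.2, 0.4, -0.3]
gripper_width: 91.6
gripper_force: 0.0
```

>>> apply_moves(
  deltas=[
    [0.009, 0.01, 0, 0.134, 1],
    [0.018, 0.02, 0, 0.27, 1],
    [0.027, 0.03, 0, 0.4, 1],
    [0.036, 0.04, 0.02, 0.537, 1],
    [0.045, 0.05, 0.04, 0.672, 1],
  ],
)

```text
time_s: 18.15
ee_pos: [578.7, 321.8, 108.2]
ee_rot: [180.0, -0.0, 27.6]
force: [-0.3, -0.2, -0.2]
gripper_width: 91.4
gripper_force: 0.0
```

>>> apply_moves(
  deltas=[
    [0, 0, 0, 0, 1],
    [0, 0, 0, 0, 1],
    [0, 0, 0, 0, 1],
  ],
)

```text
time_s: 18.45
ee_pos: [577.9, 321.6, 109.8]
ee_rot: [-180.0, -0.0, 28.1]
force: [0.6, -0.8, 0.3]
gripper_width: 91.0
gripper_force: 0.0
```

Run:
```python
from h import *
P=pose("wrist"); im=cams.grab_frame("wrist"); cv2.imwrite("pics/w8.png",im)
print(proj(P,[581,324,12]))
m=(im[...,0].astype(int)>im[...,2]+40); print("blue",rect(P,m,12))
plan(581,324,3,28,1)
```

```text
[313.46034362 242.26525206]
blue [578.5 323.8  28.8  20.6  28.6 312.1 245.2]
at [578.  321.7 110.1] yaw 28.0 F [ 0.3 -0.5  0.1] w 91.5 t 18.5
[[0.0013, -0.0002, 0.0357, 0.0, 1], [0.0025, -0.0004, 0.0714, 0.0, 1], [0.0038, -0.0006, 0.1071, 0.001, 1]]
```

View pics/w8.png

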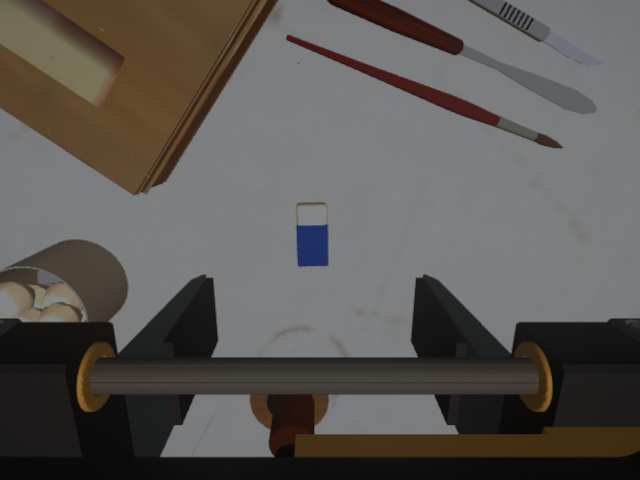

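The eraser spans u 297–328 and v 203–266, so its centre is at (312,234), about 9 mm ahead of the TCP. It is in line with the fingers, and nothing near stands in their way.

>>> apply_moves(
  deltas=[
    [0.009, -0.001, 0.04, 0, 1],
    [0.009, -0.001, 0.075, 0, 1],
    [0.009, -0.001, 0.097, 0, 1],
    [0.009, -0.001, 0.105, 0, 1],
    [0.009, -0.001, 0.105, 0, -1],
  ],
  grip_force=8,
)

```text
time_s: 19.0
ee_pos: [585.1, 326.5, 3.8]
ee_rot: [180.0, 0.0, 28.0]
force: [-0.6, -0.3, -0.5]
gripper_width: 86.1
gripper_force: 0.0
```

>>> apply_moves(
  deltas=[
    [0, 0, 0, 0, -1],
    [0, 0, 0, 0, -1],
    [0, 0, 0, 0, -1],
    [0, 0, 0, 0, -1],
    [0, 0, 0, 0, -1],
  ],
)

```text
time_s: 19.5
ee_pos: [585.7, 326.7, 4.4]
ee_rot: [180.0, -0.0, 27.9]
force: [-0.9, -0.3, 0.6]
gripper_width: 46.2
gripper_force: 0.0
```

>>> apply_moves(
  deltas=[
    [0, 0, 0, 0, -1],
    [0, 0, 0, 0, -1],
    [0, 0, 0, 0, -1],
    [0, 0, 0, 0, -1],
    [0, 0, -0.02, 0, -1],
  ],
)

```text
time_s: 20.0
ee_pos: [583.5, 325.5, 21.2]
ee_rot: [180.0, 0.4, 27.9]
force: [0.7, 0.4, -1.0]
gripper_width: 20.8
gripper_force: 8.0
```

>>> apply_moves(
  deltas=[
    [0, 0, -0.04, 0, -1],
    [0, 0, -0.08, 0, -1],
    [0, 0, -0.1, 0, -1],
  ],
)

```text
time_s: 20.3
ee_pos: [587.0, 327.4, 127.9]
ee_rot: [180.0, -0.3, 27.9]
force: [-0.4, 1.2, 0.1]
gripper_width: 21.0
gripper_force: 8.0
```

Run:
```python
from h import *
plan(442,-99.5,120,91,-1,45)
```

```text
at [587.  327.4 127.9] yaw 27.9 F [-0.4  1.2  0.1] w 21.0 t 20.3
[[-0.0298, 0.0281, 0.0007, -0.1, -1], [-0.0597, 0.0562, 0.0014, -0.2, -1], [-0.0895, 0.0843, 0.0021, -0.3, -1], [-0.1194, 0.1124, 0.0029, -0.4, -1], [-0.1492, 0.1405, 0.0036, -0.5, -1]]
[[-0.0397, 0.0104, 0.0007, -0.1, -1], [-0.0793, 0.0207, 0.0014, -0.2, -1], [-0.119, 0.0311, 0.0021, -0.3, -1], [-0.1586, 0.0414, 0.0029, -0.4, -1], [-0.1983, 0.0518, 0.0036, -0.5, -1]]
[[-0.0398, -0.0099, 0.0007, -0.1, -1]]
```

>>> apply_moves(
  deltas=[
    [-0.03, 0.028, 0, -0.1, -1],
    [-0.06, 0.056, 0, -0.2, -1],
    [-0.09, 0.084, 0, -0.3, -1],
    [-0.12, 0.112, 0, -0.4, -1],
    [-0.149, 0.14, 0, -0.5, -1],
  ],
)

```text
time_s: 20.8
ee_pos: [518.6, 131.7, 124.0]
ee_rot: [180.0, 0.0, 56.9]
force: [0.6, -0.2, 0.6]
gripper_width: 20.9
gripper_force: 8.0
```

>>> apply_moves(
  deltas=[
    [-0.04, 0.01, 0, -0.1, -1],
    [-0.079, 0.021, 0, -0.2, -1],
    [-0.119, 0.031, 0, -0.3, -1],
    [-0.159, 0.041, 0, -0.4, -1],
    [-0.198, 0.052, 0, -0.5, -1],
  ],
)

```text
time_s: 21.3
ee_pos: [453.0, -62.2, 124.1]
ee_rot: [180.0, 0.0, 85.5]
force: [0.5, -0.3, -1.0]
gripper_width: 21.1
gripper_force: 8.0
```

>>> apply_moves(
  deltas=[
    [-0.04, -0.01, 0, -0.1, -1],
    [-0.04, -0.01, 0, -0.1, -1],
    [-0.04, -0.01, 0, -0.1, -1],
    [-0.04, -0.01, 0, -0.1, -1],
  ],
)

```text
time_s: 21.7
ee_pos: [441.0, -99.2, 124.0]
ee_rot: [180.0, -0.0, 91.0]
force: [0.7, 0.6, -0.1]
gripper_width: 20.8
gripper_force: 8.0
```

Run:
```python
from h import *
P=pose("wrist"); im=cams.grab_frame("wrist"); cv2.imwrite("pics/w9.png",im)
print(proj(P,[441,-99.4,6]))
plan(441.5,-99.5,10,91,-1,42)
```

```text
[313.55899158 239.55160014]
at [441.  -98.9 124. ] yaw 91.0 F [-0.8  0.3  0.3] w 20.9 t 21.75
[[-0.0002, 0.0001, 0.038, 0.0, -1], [-0.0004, 0.0003, 0.076, 0.0, -1], [-0.0006, 0.0004, 0.114, 0.0, -1]]
```

View pics/w9.png

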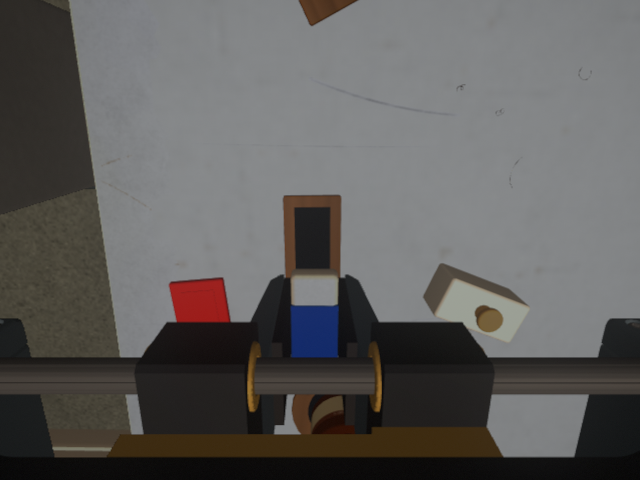

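The inlay is centred at (312,238) against a predicted (314,240), and the eraser is held in line with it. I'll lower it.

>>> apply_moves(
  deltas=[
    [0, 0, 0.04, 0, -1],
    [0, 0, 0.08, 0, -1],
    [0, 0, 0.1, 0, -1],
    [0, 0, 0.11, 0, -1],
    [0, 0, 0.1135, 0, -1],
  ],
)

```text
time_s: 22.25
ee_pos: [440.7, -98.9, 9.7]
ee_rot: [-179.9, -0.0, 91.1]
force: [-1.1, 0.2, 7.0]
gripper_width: 20.6
gripper_force: 8.0
```

>>> apply_moves(
  deltas=[
    [0, 0, 0, 0, -1],
    [0, 0, 0, 0, -0.3],
    [0, 0, 0, 0, -0.2],
    [0, 0, 0, 0, 0],
    [0, 0, 0, 0, 0],
  ],
)

```text
time_s: 22.75
ee_pos: [440.9, -100.0, 10.9]
ee_rot: [179.9, 0.0, 91.0]
force: [-1.0, 1.0, 0.2]
gripper_width: 44.9
gripper_force: 0.0
```

>>> apply_moves(
  deltas=[
    [0, 0, 0, 0, 0.3],
    [0, 0, -0.03, 0, 0.3],
    [0, 0, -0.07, 0, 0.5],
    [0, 0, -0.11, 0, 0.5],
    [0, 0, -0.15, 0, 0.5],
  ],
)

```text
time_s: 23.25
ee_pos: [440.2, -99.8, 162.0]
ee_rot: [-180.0, 0.0, 91.0]
force: [1.8, 1.0, 0.1]
gripper_width: 68.4
gripper_force: 0.0
```

>>> apply_moves(
  deltas=[
    [0, 0, -0.03, 0, 0.5],
    [0, 0, -0.06, 0, 0.5],
    [0, 0, -0.06, 0, 0.5],
  ],
)

```text
time_s: 23.55
ee_pos: [443.0, -100.4, 224.5]
ee_rot: [179.5, 0.1, 91.0]
force: [0.2, 1.0, -0.1]
gripper_width: 68.6
gripper_force: 0.0
```

Run:
```python
from h import *
P=pose("wrist"); im=cams.grab_frame("wrist"); cv2.imwrite("pics/w10.png",im)
P2=pose("top"); im=cams.grab_frame("top"); cv2.imwrite("pics/top4.png",im)
print(env.state()["ee_pos"],env.state()["force"])
a=cv2.resize(im[190:340,200:520],None,fx=2.5,fy=2.5,interpolation=cv2.INTER_CUBIC)
s=cams.grab_frame("side"); cv2.imwrite("pics/side4.png",s)
b=cv2.resize(s[170:345,200:420],(400,318)); w=cv2.resize(cv2.imread("pics/w10.png"),None,fx=.35,fy=.35)
c=np.zeros((600,800,3),np.uint8); c[:375]=a; c[375:,:283]=cv2.resize(b,(283,225)); c[375:375+168,300:524]=w
cv2.imwrite("pics/fin.png",c)
```

```text
[440.51727989 -99.85140987 220.56543949] [-1.13743836  0.10129651 -0.15126657]
```

View pics/fin.png

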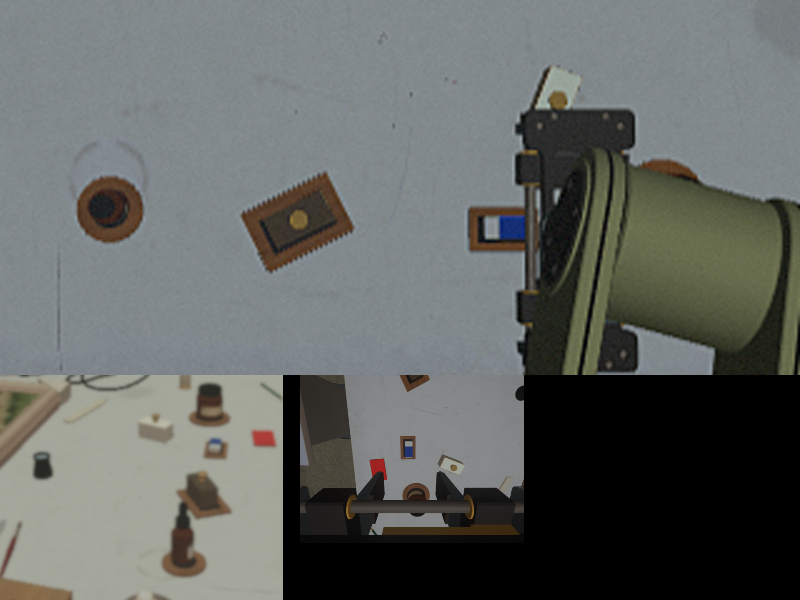

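All four things stand on their pads. In the crop the bottle is at (110,208), the weight at (298,219) and the eraser at (505,228), and the jar shows on its pad in the side and wrist views. One numeric check before I hand in.

Run:
```python
from h import *
P=pose("top"); im=cv2.imread("pics/top4.png"); hs=cv2.cvtColor(im,cv2.COLOR_BGR2HSV)
u,v=proj(P,[444,97,57]).astype(int)
print("weight knob",rect(P,near((hs[...,1]>110)&(hs[...,2]>85)&(hs[...,0]>14),u,v,7),57))
t3=cv2.imread("pics/top3.png"); g=t3.max(2); u,v=proj(P,[467,-252,70]).astype(int)
print("jar cap",[rect(P,near(g<k,u,v,17),70) for k in (35,42)])
print("bottle collar/bulb",cast(P,[(200+102/2.5,190+206/2.5)],88))
Pw=pose("wrist"); w=cv2.imread("pics/w10.png").astype(int); m=(w[...,0]>w[...,2]+40)
print("eraser blue",rect(Pw,m,18))
wh=near((w.min(2)>110),int(proj(Pw,[441,-83,18])[0]),int(proj(Pw,[441,-83,18])[1]),14); print("eraser white",rect(Pw,wh,18))
```

```text
weight knob [446.3  96.1  14.5  14.5  46.3 319.  277.5]
jar cap [array([ 468. , -250.6,   47.1,   50. ,  117.3,  472.2,  271.5]), array([ 468.1, -243. ,   49.6,   63.9,   91.2,  466.1,  271. ])]
bottle collar/bulb [[454.60728753 269.65635083]]
eraser blue [ 436.3 -104.8   20.7   26.9   91.   310.1  218.7]
eraser white [436.4 -83.4  17.6  12.1   1.  310.5 196.7]
```

The weight, jar and eraser are within a few millimetres. The bottle's y reading was a rough guess by eye, so I'll check it from both cameras.

Run:
```python
from h import *
P=pose("top"); S=pose("side"); t=cv2.imread("pics/top4.png"); s=cv2.imread("pics/side4.png")
def crop(im,c,r,f): 
    u,v=np.round(c).astype(int); print("crop origin",u-r,v-r,"x",f); return cv2.resize(im[v-r:v+r,u-r:u+r],None,fx=f,fy=f,interpolation=cv2.INTER_CUBIC)
a=crop(t,proj(P,[452,278,40]),24,8); b=crop(s,proj(S,[452,278,50]),48,4)
for X in ([452,278,6],[452,278,66],[452,278,100]): print(X,"top",proj(P,X).round(1),"side",proj(S,X).round(1))
cv2.imwrite("pics/bot.png",np.hstack([a,b]))
```

```text
crop origin 217 249 x 8
crop origin 293 246 x 4
[452, 278, 6] top [243.1 273.2] side [340.9 314.7]
[452, 278, 66] top [238.7 273.4] side [341.5 286.2]
[452, 278, 100] top [236.  273.6] side [341.8 269.4]
```

View pics/bot.png

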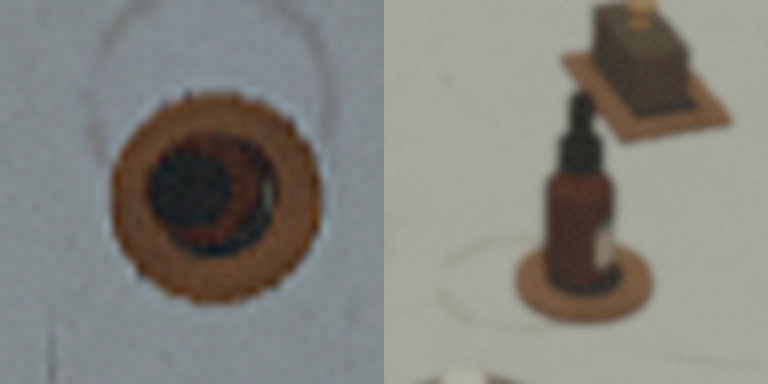

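Run:
```python
from h import *
c=cams.get_calibration("wrist"); T=c["tool_from_camera"]
A=R.from_euler("xyz",[180,0,105],degrees=True).as_matrix(); p=np.array([452.8,277.8,157.2])
P=(c["mtx"],A@T[:3,:3],A@T[:3,3]+p); u=A[:2,0]
f=lambda q:((q-p[:2])@A[:2,:2]).round(1)
print("foot centre in tool xy",f(cast(P,[(315,270)],129.7)[0]-16*u))
print("bulb top",f(cast(P,[(315,412)],223.7)[0]))
print("inlay",cast(P,[(312,226.5)],6))
w=cv2.imread("pics/w9.png")
```

```text
foot centre in tool xy [-5.9  0.7]
bulb top [-0.2  0.4]
inlay [[451.2698233  278.42603951]]
```

The bottle sits about 5 mm off its inlay centre by three estimates, within the 12 mm allowed. Handing in.

```bash
python3 -c "
from workcell import env
print(env.job_done())"
```

```text
the job is handed in; nothing more can be done
None
```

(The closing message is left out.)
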